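Press a plug home with a bench quick clamp and let the jaw off

TASK

Press the flanged steel plug home in its aluminium valve block with the bench quick clamp: squeeze the clamp's sprung trigger toward its handle, again and again, so that the jaw walks up to the plug and pushes it in until the flange is flush on the block, and stop squeezing as soon as the trigger goes firm, because too hard a squeeze crushes the plug's seal. Then let go of the trigger and press the clamp's release tab down so that the jaw runs right back. Work the clamp by its trigger and tab only: do not touch the jaw, plug or block, and leave the things round about where they are.

Things in the scene. Friction and masses are not known exactly. Their poses are not given: they have to be found in the camera images.
- clamp: Bench quick clamp bolted flat on the table: grey base plate 90 x 250 x 10 mm, dark casting at y = -112 to -30 mm (44 wide, top z = 62 mm), anvil block (top z = 66 mm) at y = 100 mm. Origin: table level, under the bar's line. +y runs along the bar in the pressing direction, jaw to anvil; -x points to the operator. A 12 mm square toothed bar runs through the casting at z = 36 mm and out behind it
- trigger (a joint): Trigger, a sprung steel lever 105 long, 12 thick, 30 mm high (z = 23 to 53 mm) on a vertical pin at clamp (-20, -50) mm; at rest (0) it points in clamp -x. Squeezed toward the handle (its end goes in clamp -y) it reads up to 0.40 rad at its stop. Every squeeze past 0.32 rad walks the jaw 6 mm; let it spring right back to 0 in between, as the drive picks up the bar in the first 0.13 rad
- trigger_pad (a point): Middle of the ribbed pad on the trigger's outer face (away from the handle), 85 mm from the pin, 20 mm from its end, z = 38 mm; y axis = outward from the face, x axis = toward the pin. Squeeze here: 34 mm of travel in all. Force here: 3 to 9 N with the jaw free, 8 to 15 N while the plug slides in, then suddenly firm with the plug home; 17 to 18 N is enough, about 22 N crushes the seal
- handle_mid (a point): Middle of the top of the fixed handle (z = 54 mm) toward which the trigger is squeezed: black bar 12 mm thick (clamp y = -112 to -100 mm, x = -20 to -128 mm, z = 22 to 54 mm)
- release (a joint): Release tab: steel rocker. 0 = up (holding; spring-returned), 0.30 rad = fully down, about 11 mm lower at the tab. From about 0.2 rad on it lifts the holding pawl and the jaw springs back by itself within half a second, provided that the trigger is at rest. Takes about 2 to 4 N, then comes against its stop
- release_top (a point): Middle of the top of the release tab, a ribbed steel paddle 26 (x) x 24 (y) mm that stands out behind the casting above the toothed bar, at clamp (0, -134, 62) mm. Press straight down here; the casting begins 10 mm from the paddle's front edge
- jaw_face (a point): Moving jaw, dark steel plate 36 x 13 x 30 mm with a rubber face, on the front end of the toothed bar. This point: middle of its face, which looks along clamp +y. Not to be touched by the robot
- jaw (a joint): Travel of the jaw in m: 0 = fully back (face at clamp y = 15 mm), grows toward the anvil. It is held by a ratchet with 6 mm teeth (so it drops back up to 6 mm when the trigger is let go) and drawn back by a light spring once the release tab is pressed
- block: Loose aluminium valve block, 40 mm cube with two round ports on top, lying between the low rails of the clamp's nest. Origin: centre of its underside; axes as the clamp's. It stands up to 10 mm short of the anvil and slides up against it when pushed
- plug: Flange of the plug: steel disc 28 mm across and 5 mm thick on an 18 mm shank, on the block's side that looks at the jaw. Origin: centre of the flange's underside, which meets the block's face when home; y axis = pressing direction
- plug_travel (a joint): Travel of the plug in m: 0 = flange 10 mm off the block's face, 0.010 = home, flange flush on the block. The fit is tight: it slides at about 10 N and stays where it is pushed
- vial_a: Bystander: capped glass vial 23 x 23 x 76 mm standing on the table in front of the anvil. Origin: centre of its underside
- vial_b: Bystander: short vial 23 x 23 x 46 mm standing beside it. Origin: centre of its underside
- spanner: Bystander: flat spanner 142 mm long lying on the table behind the clamp. Origin: its middle, underside

How it is judged:
By the outcome, as a careful person would: the job done as asked, in the order asked, and still so for the second after the job is handed in, with the robot touching nothing.
It also fails if it takes over 64 s, if anything falls off the work surface, if the arm or the gripper's body presses on something with over 40 N, if the wrist force passes 120 N, or if a joint passes its speed limit or range.

ROBOT

A 6-joint arm with a two-finger parallel gripper is mounted at the origin on a cart in front of the work surface, level with it; the furniture and walls round the work are solid. World frame = base frame: x ahead of the robot, y to its left, z up, the work surface at z = 0. Lengths are in m, angles in rad, forces in N, time in s.
With the tool pointing down it reaches from about 0.2 to 0.875 m from the base axis. Payload 3.4 kg.
Tool frame: the origin (TCP) lies between the finger pads; the fingertips stand 25 mm ahead of it and the grasp point (between the pads) lies 6 mm ahead of it (r.nose_length is the z of the fingertips in the tool frame, in m); z points along the fingers, y is the line along which they close (so a half turn about z gives the same grasp; the last joint's range is limited). The gripper opens to 94 mm and grips with 3 to 60 N. Pads are 16 mm wide; open, the fingers measure 119 mm over their backs; the gripper's body (75 mm by 177 mm) begins 78 mm behind the grasp point.
Start: joints at [1.027, 0.276, 1.505, -0, 1.361, -0.121], TCP at [0.236, 0.524, 0.23] pointing down, gripper open.
Joint ranges: [-2.89, 2.89], [-0.75, 2.08], [0.22, 2.7], [-1.18, 4.32], [0.11, 2.71], [-2.7, 2.7]. Speed limits (rad/s): [2.57, 2.57, 3.14, 3.14, 3.14, 3.14].

INTERFACE

Orientations are given as a unit quaternion [w, x, y, z].
In Python, from plant import r, gripper_to, inverse_kinematics, vision, models, telemetry gives the robot as it stands. Calls block until the motion is done:
- r.move_to(position, orientation): joint-space move of the TCP to a pose.
- r.move_l(position, rot=None, vel=0.15, guard=None): straight line of the TCP; rot=None keeps the orientation; vel is the mean speed in m/s. With guard (N) it stops when the force on the tool has changed by that much, and returns True; else False.
- r.movej(angles): joint-space move.
- gripper_to(opening, f_grip=None): finger opening in m; f_grip is the grip in N (None keeps the last); returns when the fingers have stopped.
- r.hold(seconds).
- inverse_kinematics(position, orientation): joint angles nearest the present ones, or None.
- vision.snapshot(name): name is "scene" or "top" or "wrist"; returns the picture (480x640x3 uint8, red, green, blue); there is no depth.
- vision.get_calibration(name): a dict with "fx", "fy", "cx", "cy" (pixels), "position" and "orientation" of the camera in the world. Camera axes: x right, y down, z forward; pixel columns grow to the right and rows downward; lengths in m; the calibration is good to about 2 mm. A picture is of the moment at which its call begins: read the wrist's pose just before it. get_calibration takes no time and is no camera call; for the wrist camera it gives the pose at the moment of the call.
A pose or a line that the arm cannot do raises r.PlanningError and nothing moves.
- r.sign_off(): hands the job in; it is judged then, once.
Trained networks look in the newest picture that a camera, given by its name, has taken for a name from the list of things; names that differ only in an ending like _2 or _b are one class to them, and where a whole thing is asked for, a point or a joint stands for the part that bears it (a point fixed in the world has none). Each returns a list of dicts, best first, with "score" (0 to 1); they miss things now and then, are a little off and sometimes report something else, mostly with a low value. They report only what shows in the picture. A call takes as long as a camera call.
- models.boxes_of(thing, camera): "at" ([x, y, z] in m, in world coordinates, good to about 4 mm: the middle of the surface that is visible of it).
- models.regions_of(thing, camera): "pixels" (480x640 bool, what is visible of it).
- models.mark_of(thing, camera): "at" ([x, y, z] in m, in world coordinates, good to about 4 mm: a listed point, or the origin of a listed thing).
Readings, each from a call of its own:
- telemetry.current_t(): time.
- telemetry.current_joints(): joint angles.
- telemetry.current_dq(): joint speeds.
- telemetry.current_joint_efforts(): joint torques, N m.
- telemetry.current_ee_pos(): TCP position.
- telemetry.current_tool_rot(): TCP orientation.
- telemetry.current_wrist_force(): force on the tool from outside, world axes, zero at the start.
- telemetry.current_torque(): the same for the moment, N m.
- telemetry.current_opening(): finger opening in m.
- telemetry.current_finger_force(): force on a finger pad.
Only numpy, scipy, OpenCV 4.12 (cv2) and the standard library are available. Lean on these libraries where they do the work, as an engineer would, in place of code of your own. Each camera call takes 0.05 s, during which the arm holds its last target. There are 200 camera calls.

## Working session

There is one attempt and no reset: what is moved stays moved. The work goes in short steps, each a Python script; the robot and the scene stay as the last script left them, time stands still between calls to the robot, and variables do not carry over. Pictures are saved under pics/ and viewed, at most 10 in all, crops included, and the job is handed in when it is done.

```bash
ls; mkdir -p pics; python3 - <<'E'
from plant import r, vision, models, telemetry
import cv2, numpy as np
np.set_printoptions(precision=4,suppress=True)
ims=[]
for c in ("scene","top"):
    im=vision.snapshot(c); ims.append(im)
    cv2.imwrite(f"pics/{c}0.png",im[:,:,::-1])
    for t in ("clamp","trigger_pad","handle_mid","release_top","jaw_face","block","plug","vial_a","spanner"):
        print(c,t,[(np.array(d["at"]),round(d["score"],2)) for d in models.mark_of(t,c)[:2]])
print(vision.get_calibration("top")); print(telemetry.current_t())
E
```

```text
pics
scene clamp [(array([ 0.6014,  0.036 , -0.002 ]), 0.84)]
scene trigger_pad [(array([ 0.498 , -0.0219,  0.0373]), 0.69), (array([0.5129, 0.1969, 0.0021]), 0.28)]
scene handle_mid [(array([ 0.515 , -0.0772,  0.0553]), 0.67), (array([ 0.6786,  0.0302, -0.0031]), 0.42)]
scene release_top [(array([ 0.6154, -0.0958,  0.0597]), 0.46), (array([0.5903, 0.062 , 0.0324]), 0.2)]
scene jaw_face [(array([0.5939, 0.061 , 0.0356]), 0.87)]
scene block [(array([0.5905, 0.111 , 0.0198]), 0.88), (array([ 0.4953,  0.147 , -0.0012]), 0.6)]
scene plug [(array([0.4963, 0.148 , 0.0005]), 0.55), (array([0.5928, 0.0816, 0.0352]), 0.45)]
scene vial_a [(array([0.5111, 0.1966, 0.0004]), 0.69), (array([0.4956, 0.1492, 0.0014]), 0.6)]
scene spanner [(array([0.6759, 0.0291, 0.002 ]), 0.61)]
top clamp [(array([0.5983, 0.034 , 0.0002]), 0.75), (array([0.582 , 0.109 , 0.0185]), 0.74)]
top trigger_pad [(array([ 0.4942, -0.023 ,  0.0377]), 0.64)]
top handle_mid [(array([ 0.5143, -0.0799,  0.0567]), 0.87)]
top release_top [(array([ 0.609 , -0.1021,  0.0597]), 0.55)]
top jaw_face [(array([0.5972, 0.0607, 0.0345]), 0.74)]
top block [(array([0.5856, 0.1058, 0.0185]), 0.88), (array([0.5137, 0.1965, 0.0001]), 0.25)]
top plug [(array([0.5927, 0.0807, 0.0346]), 0.42), (array([0.5844, 0.1101, 0.014 ]), 0.39)]
top vial_a [(array([ 0.4927,  0.1452, -0.0013]), 0.64), (array([ 0.5099,  0.1954, -0.0007]), 0.61)]
top spanner [(array([ 0.6764,  0.028 , -0.0015]), 0.7), (array([ 0.4928,  0.1492, -0.0014]), 0.64)]
{'fx': 621.5359113614614, 'fy': 621.5359113614614, 'cx': 315.3535494117612, 'cy': 238.47896323837446, 'position': array([0.4267, 0.0807, 0.9155]), 'orientation': array([ 0.0672, -0.7023,  0.7057, -0.0647])}
1.0
```

View pics/top0.png

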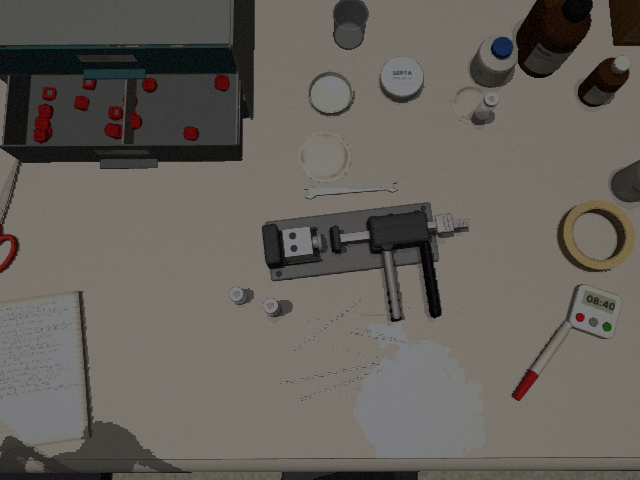

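View pics/scene0.png

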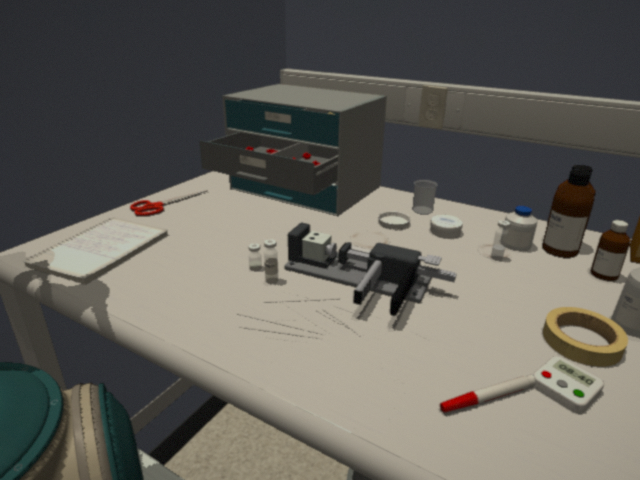

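Both pictures agree with the networks: trigger at top-view (393,285), handle (431,280), release tab (445,225), vials at (238,295) and (272,307). The area outside the trigger is clear. I'll fit the clamp pose, then find the trigger by touch.

```bash
cat > h.py <<'E'
from plant import r, gripper_to, inverse_kinematics, vision, models, telemetry as T
import numpy as np, json, os
from scipy.spatial.transform import Rotation as R
np.set_printoptions(precision=4,suppress=True)
def fit():
    local={"clamp":(0,0),"trigger_pad":(-.105,-.044),"handle_mid":(-.074,-.106),"release_top":(0,-.134)}
    A,B=[],[]
    for c in ("scene","top"):
        vision.snapshot(c)
        for t,p in local.items():
            m=models.mark_of(t,c)
            if m: A.append(p); B.append(m[0]["at"][:2])
    A,B=np.array(A),np.array(B); a=A-A.mean(0); b=B-B.mean(0)
    yaw=np.arctan2((a[:,0]*b[:,1]-a[:,1]*b[:,0]).sum(),(a*b).sum())
    c,s=np.cos(yaw),np.sin(yaw); M=np.array([[c,-s],[s,c]])
    o=B.mean(0)-M@A.mean(0); print("resid mm",1e3*(B-(A@M.T+o)))
    return o,yaw
if os.path.exists("pose.json"):
    P=json.load(open("pose.json")); O=np.array(P["o"]); YAW=P["yaw"]
def rot2(a): return np.array([[np.cos(a),-np.sin(a)],[np.sin(a),np.cos(a)]])
def W(p,yaw=None): return O+rot2(YAW)@np.asarray(p)
def quat(xdir):   # tool down, tool x along world angle xdir
    q=(R.from_euler("z",xdir)*R.from_euler("x",np.pi)).as_quat(); return np.roll(q,1)
SK=0.25           # tool turned so that a finger corner touches the pad
def sq_pose(th,gap,z=0.049):
    """TCP pose with finger corner `gap` off the trigger face, trigger at th (+ = squeezed)."""
    # clamp frame: lever rotated by +th about z takes -x toward -y
    L=rot2(th); pin=np.array([-.020,-.050])
    pad=pin+L@np.array([-.085,.006+gap])
    push=-np.pi/2+th+SK                     # tool x direction in clamp frame
    ex=np.array([np.cos(push),np.sin(push)]); ey=np.array([-ex[1],ex[0]])
    n=L@np.array([0,-1.]);                  # into the face
    sgn=np.sign(ey@n); corner=.008*ex+sgn*.0125*ey
    xy=W(pad-corner)
    return np.r_[xy,z],quat(push+YAW)
def force(base): return np.array(T.current_wrist_force())-base
E
python3 - <<'E'
from h import *
o,yaw=fit(); print(o,yaw)
json.dump({"o":list(o),"yaw":yaw},open("pose.json","w"))
E
python3 - <<'E'
from h import *
gripper_to(0.0,40)
for a in (0,.35):
    p,q=sq_pose(a,.012); print(p,inverse_kinematics(p,q))
p,q=sq_pose(0,.02); r.move_to(np.r_[p[:2],.16],q)
r.move_l(p); r.hold(.2); print(T.current_t(),T.current_ee_pos(),T.current_wrist_force(),T.current_opening())
import cv2; cv2.imwrite("pics/top1.png",vision.snapshot("top")[150:350,200:500,::-1].repeat(2,0).repeat(2,1))
E
```

```text
resid mm [[  7.3759   6.6662]
 [ 12.4315 -12.295 ]
 [  1.2307  -8.4257]
 [-66.2881  27.1544]
 [  5.5759   7.7662]
 [ 12.6315 -14.895 ]
 [  0.5307 -11.1257]
 [ 26.5119   5.1544]]
[0.5922 0.03  ] -0.06823232268619575
[0.4961 0.0154 0.049 ] None
[ 0.4889 -0.0116  0.049 ] [-0.1661  0.3272  1.9481 -0.      0.8663  2.4437]Traceback (most recent call last):
  File "<stdin>", line 5, in <module>
plant.PlanningError: the arm cannot take that pose within its joint ranges
```

One false release_top hit spoiled the fit, so I'll fit again robustly. I'll also turn the tool half a turn so the last joint stays in range.

```bash
sed -i 's/return np.r_\[xy,z\],quat(push+YAW)/return np.r_[xy,z],quat(push+YAW+np.pi)/' h.py
python3 - <<'E'
import numpy as np, json
from scipy.optimize import least_squares
L=np.array([(0,0),(-.105,-.044),(-.074,-.106),(0,-.134)]*2)
B=np.array([(.6014,.036),(.498,-.0219),(.515,-.0772),(.6154,-.0958),(.5983,.034),(.4942,-.023),(.5143,-.0799),(.609,-.1021)])
def f(p):
    c,s=np.cos(p[2]),np.sin(p[2]); return ((L@np.array([[c,s],[-s,c]])+p[:2])-B).ravel()
s=least_squares(f,[.6,.035,.09],loss="soft_l1",f_scale=.003); print(s.x,1e3*f(s.x).reshape(-1,2))
json.dump({"o":list(s.x[:2]),"yaw":s.x[2]},open("pose.json","w"))
E
python3 - <<'E'
from h import *
for a in (0,.36):
    p,q=sq_pose(a,.012); print(p,inverse_kinematics(p,q))
p,q=sq_pose(0,.02); r.move_to(np.r_[p[:2],.16],q)
r.move_l(p); r.hold(.2); print(T.current_t(),T.current_ee_pos(),T.current_wrist_force(),T.current_opening())
import cv2; cv2.imwrite("pics/top1.png",vision.snapshot("top")[150:350,200:500,::-1].repeat(2,0).repeat(2,1))
E
```

```text
[0.59690365 0.03344676 0.09188488] [[-4.49635019 -2.5532382 ]
 [-1.61616498  1.89803089]
 [17.94191307 -1.69600047]
 [-6.20109397 -4.18796635]
 [-1.39635019 -0.5532382 ]
 [ 2.18383502  2.99803089]
 [18.64191307  1.00399953]
 [ 0.19890603  2.11203365]]
[0.5044 0.0037 0.049 ] [-0.1307  0.3459  1.9157  0.      0.88   -0.4726]
[ 0.5016 -0.0249  0.049 ] [-0.1883  0.3433  1.9202  0.      0.878  -0.8901]
6.1 [0.5043 0.0116 0.0499] [ 0.0909  0.284  -0.1731] 0.0004872221395072603
```

View pics/top1.png

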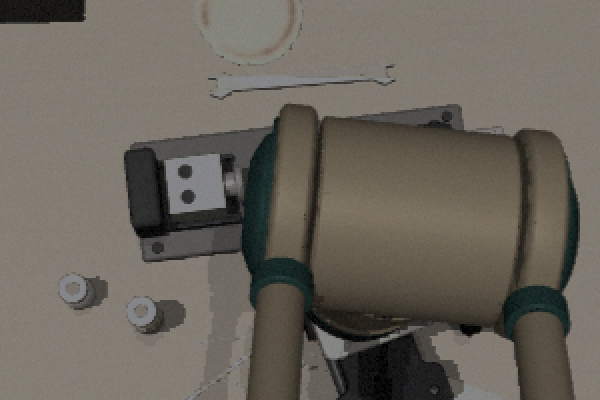

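```bash
python3 - <<'E'
import numpy as np, json
from scipy.optimize import least_squares
L=np.array([(0,0),(-.105,-.044),(-.092,-.106),(0,-.134)]*2)
B=np.array([(.6014,.036),(.498,-.0219),(.515,-.0772),(.6154,-.0958),(.5983,.034),(.4942,-.023),(.5143,-.0799),(.609,-.1021)])
def f(p):
    c,s=np.cos(p[2]),np.sin(p[2]); return ((L@np.array([[c,s],[-s,c]])+p[:2])-B).ravel()
s=least_squares(f,[.6,.035,.09],loss="soft_l1",f_scale=.003); print(s.x,1e3*f(s.x).reshape(-1,2).round(4))
json.dump({"o":list(s.x[:2]),"yaw":s.x[2]},open("pose.json","w"))
E
cat > sq.py <<'E'
from h import *
def nrm(th): a=rot2(YAW+th)@np.array([0,-1.]); return np.r_[a,0]
def squeeze(g0,vels,guard,thmax=.36,n=6):
    """Squeeze from just off the face (g0 = touch correction). Returns (theta, force, stopped)."""
    p,q=sq_pose(0,g0+.003); r.move_l(p,q,vel=.1); r.hold(.1)
    base=np.array(T.current_wrist_force()); log=[]
    ths=np.linspace(thmax/n,thmax,n); hit=False
    for i,th in enumerate(ths):
        p,q=sq_pose(th,g0)
        rem=guard-np.linalg.norm(force(base))
        if rem<.5: hit=True;break
        hit=r.move_l(p,q,vel=vels,guard=rem)
        F=force(base); log.append((round(th,3),round(-F@nrm(th),2),round(np.linalg.norm(F),2)))
        if hit: break
    return log,hit,base
def back(g0): 
    p,q=sq_pose(0,g0+.004); r.move_l(p,q,vel=.12)
E
python3 - <<'E'
from sq import *
p,q=sq_pose(0,.010); r.move_l(p,q,vel=.1); r.hold(.15)
e,q=sq_pose(0,-.012); hit=r.move_l(e,q,vel=.015,guard=1.2)
ee=np.array(T.current_ee_pos()); g0=float((ee-p)@(-nrm(0)))+.010
print(hit,"g0",g0,T.current_wrist_force(),T.current_t())
P["g0"]=g0; json.dump(P,open("pose.json","w"))
if hit:
    log,h,b=squeeze(g0,.03,12); print(log,h,T.current_ee_pos(),sq_pose(.36,g0)[0]); back(g0)
    r.hold(.1); print(T.current_t())
    for c in ("scene","top"):
        vision.snapshot(c); print([(np.array(d["at"]),round(d["score"],2)) for d in models.mark_of("jaw_face",c)[:2]])
E
```

```text
[0.59769465 0.03411662 0.09508114] [[-3.7 -1.9]
 [-0.7  2.2]
 [ 1.2 -2.9]
 [-5.  -3.5]
 [-0.6  0.1]
 [ 3.1  3.3]
 [ 1.9 -0.2]
 [ 1.4  2.8]]
True g0 0.0004742572020599578 [0.9086 1.3782 1.9297] 7.3417
[(np.float64(0.06), np.float64(0.27), np.float64(1.73)), (np.float64(0.12), np.float64(2.97), np.float64(3.29)), (np.float64(0.18), np.float64(5.0), np.float64(5.12)), (np.float64(0.24), np.float64(5.07), np.float64(5.9)), (np.float64(0.3), np.float64(4.12), np.float64(5.16)), (np.float64(0.36), np.float64(5.94), np.float64(6.6))] False [ 0.5073 -0.0334  0.0489] [ 0.5077 -0.0349  0.049 ]
10.2
[]
[(array([0.5927, 0.066 , 0.0379]), 0.76)]
```

```bash
python3 - <<'E'
from sq import *
g0=P["g0"]
def avg(n=5):
    a=[]
    for _ in range(n): r.hold(.02); a.append(T.current_wrist_force())
    return np.mean(a,0),np.std(a,0)
b,s=avg(); print("std",s)
for d in np.arange(.002,-.0075,-.0015):
    p,q=sq_pose(0,g0+d); r.move_l(p,q,vel=.05); f,_=avg(4)
    lag=(np.array(T.current_ee_pos())-p)@nrm(0)
    print(round(d*1e3,1),(-(f-b)@nrm(0)).round(2),(lag*1e3).round(2))
    if -(f-b)@nrm(0)>3.5: break
print(T.current_t())
back(g0)
E
```

```text
std [0.4353 0.7038 0.4404]
2.0 0.2 0.09
0.5 0.1 0.03
-1.0 2.05 -0.36
-2.5 1.73 -0.05
-4.0 2.47 0.05
-5.5 2.18 0.02
-7.0 1.82 0.03
12.7
```

```bash
python3 - <<'E'
from sq import *
P["g0"]=g0=0.0; json.dump(P,open("pose.json","w"))
for k in range(3):
    log,h,b=squeeze(g0,.04,11,thmax=.37,n=4); print([(float(x[0]),float(x[1])) for x in log],h,T.current_t())
    if h: break
    back(g0); r.hold(.05)
    vision.snapshot("top")
    for t in ("jaw_face","plug","block"): print(t,[(np.array(d["at"]),round(d["score"],2)) for d in models.mark_of(t,"top")[:1]])
    if log[-1][1]>8: break
E
```

```text
[(0.092, 3.07), (0.185, 4.86), (0.277, 4.14), (0.37, 6.23)] False 14.675
jaw_face [(array([0.5912, 0.0718, 0.0376]), 0.83)]
plug [(array([0.5975, 0.0815, 0.0366]), 0.54)]
block [(array([0.5831, 0.1107, 0.0179]), 0.56)]
[(0.092, 2.14), (0.185, 3.96), (0.277, 6.28), (0.37, 4.18)] True 17.0667
```

```bash
cat >> sq.py <<'E'
def avg(n=5):
    a=[]
    for _ in range(n): r.hold(.01); a.append(T.current_wrist_force())
    return np.mean(a,0)
def theta(g0):
    ee=np.array(T.current_ee_pos()); ts=np.linspace(0,.45,451)
    return ts[np.argmin([np.linalg.norm(sq_pose(t,g0)[0]-ee) for t in ts])]
def squeeze2(g0,guard=15,thmax=.372,v=.014):
    """Returns (theta, normal force, firm)."""
    p,q=sq_pose(0,g0+.003); r.move_l(p,q,vel=.1); r.hold(.05); b=avg(8)
    p,q=sq_pose(.10,g0); r.move_l(p,q,vel=.05,guard=14)
    f=np.linalg.norm(avg()-b); p,q=sq_pose(thmax,g0)
    hit=r.move_l(p,q,vel=v,guard=guard-f)
    th=theta(g0); F=-(avg()-b)@nrm(th); print("slow end",th,F,hit)
    n=0; tc=th
    while hit and F<17.2 and tc<thmax and n<25:       # creep till firm
        tc+=.004 if F<15 else .002; n+=1
        p,q=sq_pose(min(tc,thmax),g0); r.move_l(p,q,vel=.01); th=theta(g0)
        F=-(avg()-b)@nrm(th); print("  creep %.3f %.3f %.1f"%(tc,th,F))
    return th,F,F>=17.2
E
python3 - <<'E'
from sq import *
g0=0.0; print("now",theta(g0)); back(g0); r.hold(.05)
for k in range(2):
    th,F,firm=squeeze2(g0); print(th,F,firm,T.current_t())
    back(g0); r.hold(.05); vision.snapshot("top")
    for t in ("jaw_face","plug","block"): print(t,[np.array(d["at"]) for d in models.mark_of(t,"top")[:1]])
    if firm or F>9: break
E
```

```text
now 0.302
slow end 0.332 12.187205325281946 False
0.332 12.187205325281946 False 20.075
jaw_face [array([0.5892, 0.0845, 0.0385])]
plug [array([0.5944, 0.0974, 0.0328])]
block [array([0.5851, 0.1159, 0.0173])]
```

```bash
sed -i 's/thmax=.372,v=.014/thmax=.41,v=.014/; s/n=0; tc=th$/n=0; tc=th+.0033*max(F,0)/; s/and tc<thmax and n<25/and th<.375 and n<25/; s/min(tc,thmax)/tc/' sq.py
python3 - <<'E'
from sq import *
g0=0.0
th,F,firm=squeeze2(g0); print(th,F,firm,T.current_t())
back(g0); r.hold(.05); vision.snapshot("top")
for t in ("jaw_face","plug","block"): print(t,[np.array(d["at"]) for d in models.mark_of(t,"top")[:1]])
E
```

```text
slow end 0.211 7.062644729784976 True
  creep 0.238 0.217 9.0
  creep 0.242 0.219 9.4
  creep 0.246 0.221 9.7
  creep 0.250 0.222 10.6
  creep 0.254 0.224 10.7
  creep 0.258 0.225 11.2
  creep 0.262 0.227 11.9
  creep 0.266 0.229 12.2
  creep 0.270 0.230 13.1
  creep 0.274 0.232 12.7
  creep 0.278 0.234 13.9
  creep 0.282 0.236 14.3
  creep 0.286 0.237 14.6
  creep 0.290 0.238 15.1
  creep 0.292 0.239 15.4
  creep 0.294 0.240 15.8
  creep 0.296 0.241 15.4
  creep 0.298 0.242 15.6
  creep 0.300 0.243 16.3
  creep 0.302 0.243 16.7
  creep 0.304 0.244 16.9
  creep 0.306 0.245 16.7
  creep 0.308 0.246 16.9
  creep 0.310 0.247 17.4
0.247 17.42705752050972 True 29.8
jaw_face [array([0.5926, 0.0855, 0.0341])]
plug [array([0.5956, 0.0969, 0.0331])]
block [array([0.5857, 0.1134, 0.0179])]
```

```bash
python3 - <<'E'
from h import *
import cv2
t=vision.snapshot("top")[200:300,250:370,::-1]; s=vision.snapshot("scene")[215:295,280:380,::-1]
a=cv2.resize(t,(480,400),interpolation=3); b=cv2.resize(s,(500,400),interpolation=3)
z=cv2.imread("pics/top0.png")[200:300,250:370]; z=cv2.resize(z,(480,400),interpolation=3)
zs=cv2.resize(cv2.imread("pics/scene0.png")[215:295,280:380],(500,400),interpolation=3)
m=np.vstack([np.hstack([z,zs]),np.hstack([a,b])]); m=cv2.resize(m,(735,600))
cv2.imwrite("pics/chk.png",np.clip(m*1.6,0,255).astype(np.uint8)); print(T.current_t())
E
```

```text
30.6083
```

View pics/chk.png

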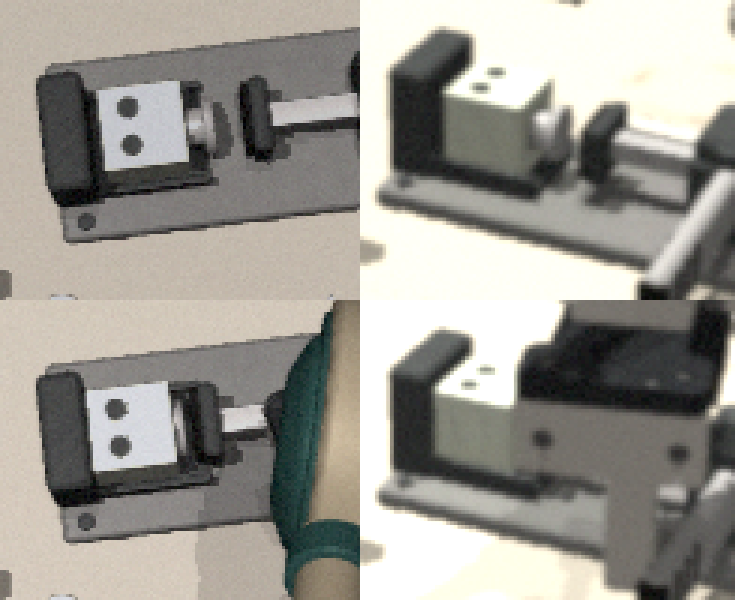

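```bash
python3 - <<'E'
from h import *
import cv2
p=np.array(T.current_ee_pos()); r.move_l(np.r_[p[:2]+[0,.01],.12],vel=.2)
q=quat(YAW-np.pi/2+np.pi); xy=W((0,-.134)); r.move_to(np.r_[xy,.13],q)
t=vision.snapshot("top")[210:280,255:345,::-1]; s=vision.snapshot("scene")[215:295,280:380,::-1]; w=vision.snapshot("wrist")
print(T.current_t(),T.current_ee_pos())
for c in ("top","scene"):
  for n in ("plug","block","jaw_face","release_top"): print(c,n,[np.array(d["at"]) for d in models.mark_of(n,c)[:1]])
print(vision.get_calibration("wrist"))
a=cv2.resize(t,(400,311),interpolation=2); b=cv2.resize(s,(400,311),interpolation=2)
W_=cv2.resize(w[:,:,::-1],(380,285))
m=np.vstack([np.hstack([a,b]),np.pad(W_,((0,0),(0,420),(0,0)))])
cv2.imwrite("pics/chk2.png",np.clip(m*1.5,0,255).astype(np.uint8))
E
```

```text
31.9083 [ 0.6085 -0.0975  0.1294]
top plug [array([0.5917, 0.0971, 0.0358])]
top block [array([0.5837, 0.1165, 0.0156])]
top jaw_face [array([0.5902, 0.0817, 0.0325])]
top release_top [array([ 0.6107, -0.1012,  0.0577])]
scene plug [array([0.5931, 0.0949, 0.0355])]
scene block [array([0.5859, 0.1161, 0.0198])]
scene jaw_face [array([0.5885, 0.0848, 0.0331])]
scene release_top [array([ 0.6147, -0.0957,  0.0572])]
{'fx': 419.5457615418341, 'fy': 419.5457615418341, 'cx': 319.99798316999863, 'cy': 247.4406326030243, 'position': array([ 0.6013, -0.015 ,  0.2847]), 'orientation': array([0.1449, 0.9883, 0.0479, 0.0071])}
```

View pics/chk2.png

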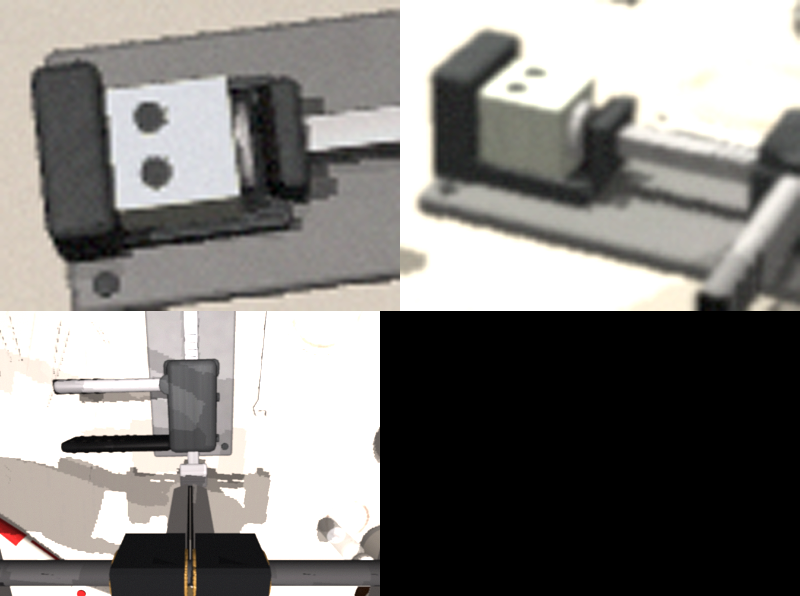

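Flange sits directly against the block edge (top crop, x≈240–255), and the block is near the anvil. The networks put plug and block 20 mm apart, which is half the block, so the plug is home. The release tab in the wrist view at (193,470) is in line with the fingers. Next I'll press it.

```bash
python3 - <<'E'
from sq import *
import cv2
xy=W((0,-.135)); q=quat(YAW-np.pi/2+np.pi)
r.move_l(np.r_[xy,.095],q,vel=.1); r.hold(.1); b=avg(8)
print(T.current_ee_pos())
for z in (.088,.084,.081,.078,.0765,.075):
    h=r.move_l(np.r_[xy,z],vel=.03,guard=8); F=(avg()-b); print(z,T.current_ee_pos()[2],F,h)
    if F[2]>7.5: break
r.hold(.7)
r.move_l(np.r_[xy,.16],vel=.15); r.hold(.3)
print(T.current_t(),T.current_wrist_force())
for c in ("top","scene"):
  vision.snapshot(c)
  for n in ("plug","block","jaw_face"): print(c,n,[np.array(d["at"]) for d in models.mark_of(n,c)[:1]])
t=vision.snapshot("top")[200:300,250:400,::-1]; s=vision.snapshot("scene")[215:315,270:420,::-1]
m=np.hstack([cv2.resize(x,(400,267),interpolation=2) for x in (t,s)])
cv2.imwrite("pics/chk3.png",np.clip(m*1.5,0,255).astype(np.uint8))
E
```

```text
[ 0.6111 -0.1004  0.0958]
0.088 0.08785919115121844 [-0.449  -0.1333  0.478 ] False
0.084 0.08454052466422994 [-0.1442 -3.4107  2.9706] False
0.081 0.08142982074690139 [ 0.1111 -5.2998  4.8134] False
0.078 0.07857329063411136 [ 0.4559 -6.0233  4.6695] False
0.0765 0.07740049275761117 [-0.0305 -7.0976  5.8206] False
0.075 0.0771197713684359 [-1.803  -6.9754 11.6667] False
36.6083 [0.5332 0.5483 0.1511]
top plug [array([0.5928, 0.0961, 0.0358])]
top block [array([0.5852, 0.1166, 0.0164])]
top jaw_face [array([0.5951, 0.0507, 0.0344])]
scene plug [array([0.5912, 0.0951, 0.0339])]
scene block [array([0.588 , 0.1167, 0.0173])]
scene jaw_face [array([0.5935, 0.0504, 0.0331])]
```

View pics/chk3.png

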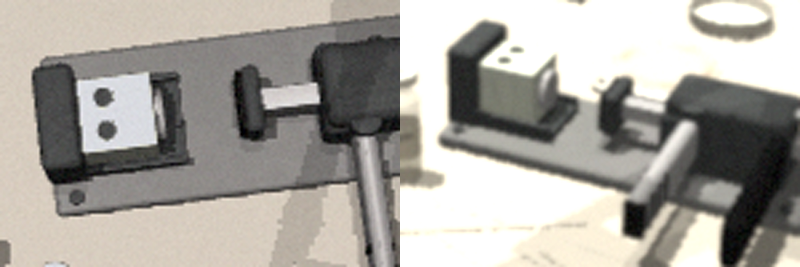

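The jaw is fully back (face at clamp y≈16 mm), the flange is flush against the block at (157,110) in the crop, and the robot is touching nothing.

```bash
python3 -c "
from plant import r
print(r.sign_off())"
```

```text
the job is handed in; nothing more can be done
None
```

I handed the job in at about 37 s. The plug looks flush on the block in the camera pictures, squeezing stopped at about 17.4 N, and the release tab ran the jaw fully back; the seal itself could not be checked.

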